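# Clamp the registration guide block on the bench hook with the eccentric knob

## Task

Lay the boxwood guide block, notch upwards and lengthwise, flat on the bench hook between the stop cleat and the eccentric knob, square and in the middle, and let go of it. Then turn the knob clockwise until its off-centre lobe bears on the block and holds it firmly against the cleat's sprung pad, but never force it: a clamping push of about 14 newtons is right. Leave the knob like that, let go, and leave the other tools and dishes where they are.

Things in the scene. Friction and masses are not known exactly. Their poses are not given: they have to be found in the camera images.
- bench_hook: Dark hardwood bench hook, a board 200 (x) x 180 (y) x 18 mm thick, fixed over the table's far lip (+x side), never turned; its place along y varies. Origin: centre of the underside, on the table top; axes as the world's. A stop cleat (bar along y, top 48 mm above the table) stands on its robot-side end, the knob's pivot is at x +58 mm, y 0. The block goes between them at y 0, its length along x.
- pad_mark (a point): Nominal middle of the face of the cleat's sprung boxwood pad, facing +x, 116 mm in x from the pivot (90 mm wide, top 40 mm above the table). The cleat is set by hand: the real face may lie up to 4.5 mm either way in x, unmeasured. Pressed, the pad yields to -x at 5 N per mm (4 to 5 with the contacts' give) and bottoms after 6 mm. With the knob open, the block has 7 to 17 mm to spare in x.
- guide_block: Loose boxwood registration guide block, 84 (its x) x 56 (its y) x 26 mm, about 0.1 kg, with a square notch 24 x 24 x 8 mm deep in one top corner (its +x, +y corner). Origin: centre of the underside. It starts flat on the table, notch up, to the left or right of the bench hook, turned anyhow. Either end may face the cleat. Grip it across its 56 mm sides.
- cam_knob: Eccentric knob on a vertical pivot. Origin: on the pivot axis, 18 mm above the table (board's top). Its x axis points to the lobe. Angle a: 0 with x axis along the hook's +x (lobe away from cleat, open), growing clockwise from above; starts at 0 to 0.4 rad, ends at 2.8. Friction 0.22 N m in turning, about half is felt at standstill; it stays where left, also loaded. Each N of clamping adds about 0.013 to 0.020 N m.
- disc_centre (a point): Centre of the knob's brass eccentric disc: radius 32 mm, 14 mm thick, centre 12.5 mm off the pivot along the knob's x axis, 28 mm above the table. It reaches 32 - 12.5 cos(a) mm from the pivot towards the cleat and meets the seated block at some a between 1.1 and 2.0 rad. Clamping under 9 N is too loose, over 20 N too tight; over 30 N even for a moment spoils the block.
- cam_grip (a point): Grip point of the knob, on its pivot axis, 78 mm above the table: middle of a hardwood grip bar 56 mm long (along the knob's y axis), 14 mm wide, 24 mm high (64 to 88 mm above the table), clear all round.
- pigment_dish: Bystander, leave alone: pewter dish, 84 mm across, 24 mm high; origin under its centre. It starts on the other side of the bench hook from the block.
- bone_folder: Bystander, leave alone: flat ivory-toned bone folder, about 141 x 22 x 6 mm, lying along its x in front of the hook (robot side); origin under its centre.
- hair_brush: Bystander, leave alone: brass-capped horsehair brush, 77 x 52 x 48 mm; origin under its centre.
- baren: Bystander, leave alone: round bamboo rubbing pad, 124 mm across, 24 mm high with its grip; origin under its centre.
- whetstone: Bystander, leave alone: grey stone 60 x 150 x 25 mm; origin under its centre.
- gouge: Bystander, leave alone: carving gouge with wooden handle, 175 mm long along its x, 19 mm high; origin on its underside at the ferrule.
There are look-alikes about, which are no part of the job. Of the things that look like the guide_block, take the one that is farthest to the robot's right at the start.

How it is judged (in metres and radians):
On the way:
1. the guide block lies flat and square on the bench hook between cleat and knob, let go (x of guide_block in the frame of bench_hook between -0.028 and 0.002 m and y of guide_block in the frame of bench_hook between -0.015 and 0.015 m and z of guide_block in the frame of bench_hook between 0.0155 and 0.0205 m and angle between guide_block's own z axis and vertical below 0.06 rad and angle between the x axis of guide_block and the x axis of bench_hook, either way round below 0.087 rad and contact force between the fingers and guide_block below 0.2 N), for 0.2 s.
At the end, for the whole second after the job is handed in: The block lies flat on the bench hook, square within 5 degrees, within 15 mm of the hook's middle line, between cleat and knob, let go and at rest; the eccentric's lobe bears on it with 9 to 20 N and the knob stands still (all of step 1 and contact force between cam_knob and guide_block between 9 and 20 N and linear speed of guide_block below 0.005 m/s and angular speed of cam_knob below 0.05 rad/s); the robot touches nothing.
It fails at once if the eccentric is forced: more than 30 N on the block (contact force between cam_knob and guide_block above 30 N).
It fails at once if a bystander (dish, folder, brush, baren, whetstone, gouge) is pushed more than 20 mm from its place (distance of any of pigment_dish, bone_folder, hair_brush, baren, whetstone, gouge from where it was at the start of the episode above 0.02 m).
It also fails if it takes over 69 s, if anything falls off the work surface, if the arm or the gripper's body presses on something with over 40 N, if the wrist force passes 120 N, or if a joint passes its speed limit or range.

## Robot

A 6-joint arm with a two-finger parallel gripper is mounted at the origin on the work surface. World frame = base frame: x ahead of the robot, y to its left, z up, the work surface at z = 0. Lengths are in mm, angles in rad, forces in N, time in s.
With the tool pointing down it reaches from about 300 to 875 mm from the base axis. Payload 6.4 kg.
Tool frame: the origin (TCP) lies at the very end of the fingers, on their centre line; the grasp point (between the pads) lies 19 mm behind it (r.grip_depth is the distance from the TCP to the grasp point, in mm); x points along the fingers, z is the direction in which the jaws open and shut, and the axes are right-handed (so a half turn about x gives the same grasp; the last joint's range is limited). The gripper opens to 85 mm and grips with 20 to 120 N. Pads are 22 mm wide; open, the fingers measure 114 mm over their backs; the gripper's body (76 mm by 85 mm) begins 54 mm behind the grasp point. The pads swing forward as they close: fully open they stand 13 mm farther back than shut.
Start: joints at [1.127, 0.181, 1.607, -0, 1.354, -0.206], TCP at [135.437, 558.836, 231.288] pointing down, gripper open.
Joint ranges: [-2.99, 2.99], [-0.89, 2.07], [0.3, 2.58], [-1.14, 4.28], [0, 2.63], [-3.12, 3.12]. Speed limits (rad/s): [2.57, 2.57, 3.01, 3.14, 3.14, 3.14].

## Interface

Orientations are given as a unit quaternion [w, x, y, z].
In Python, from workcell import sensors, viewer, order, spotter, r gives the robot as it stands. The module is installed in compiled form; this text tells all that it offers.
- The arm moves only by the tool apply_moves, never from a script. Its argument "commands" is one flat list of numbers, 6 for each row, row after row: the shift along the tool's x, y, z each as a share of 200 mm, from -1 to 1, then the turn, a rotation vector about the tool's x, y, z each as a share of 0.5 rad, from -1 to 1. In form: [dx, dy, dz, wx, wy, wz, dx, dy, dz, wx, wy, wz, ...]. A call has 1 to 12 rows; each row is the pose to reach, as a shift and turn from the pose measured when the call began, along the tool's axes at that moment; what a row does not reach only later rows make up. A row lasts 1/10 s, in which the tool goes at most 50 mm and 8.59 degrees, less where a joint would pass 70% of its speed; a pose out of reach is approached as far as the arm can. A call with a number of a shift or a turn outside -1 to 1 is refused whole. A call with a gripper value outside its range is refused whole. "fingers" is the gripper's target within -1 to 1 (fully open at 1, half-way at 0, shut at -1), set as the call begins (left out, the last holds). The fingers move at their own pace and stop on an object; the grip force is fixed at half the most. Time passes only in rows, so rows that repeat a pose let the fingers close. It gives the time, the measured TCP pose, the force and the opening at its end, in the units of the state.
- sensors.sense(): the state, without advancing time (a new reading comes with each control period).
- viewer.read_camera(name): name is "scene" or "top"; returns the picture (384x512x3 uint8, red, green, blue); there is no depth.
- viewer.camera_params(name): a dict with "vertical_fov" (degrees; the focal length in pixels is half the picture's height over the tangent of half this angle, whatever the lens; pixels are square), "cx", "cy" (the principal point, pixels), "pose" (4x4, takes a point from camera to world coordinates). Camera axes: x right, y down, z forward; pixel columns grow to the right and rows downward; lengths in mm; the calibration is good to about 2 mm. A picture is of the moment at which its call begins. camera_params takes no time and is no camera call.
- order.close_job(): hands the job in, once; it reports no verdict.
Trained networks look in the newest picture that a camera, given by its name, has taken for a name from the list of things; names that differ only in an ending like _2 or _b are one class to them, and where a whole thing is asked for, a point or a joint stands for the part that bears it (a point fixed in the world has none). Each returns a list of dicts, best first, with "conf" (0 to 1); they miss things now and then, are a little off and sometimes report something else, mostly with a low value. They report only what shows in the picture. A call takes as long as a camera call. They do not tell look-alikes from the thing itself.
- spotter.masks_of(camera, query): "pixels" (384x512 bool, what is visible of it).
- spotter.tip_of(camera, query): "centre" ([x, y, z] in mm, in world coordinates, good to about 4 mm: a listed point, or the origin of a listed thing).
The state is a dict: "time_s": time; "joints": joint angles; "joint_velocities": joint speeds; "joint_efforts": joint torques, N m; "tool_pos": TCP position; "tcp_rot": TCP orientation; "force": force on the tool from outside, world axes, zero at the start; "torque": the same for the moment, N m; "opening": opening from 0.0 (shut) to 1.0 (fully open).
Only numpy, scipy, OpenCV 4.12 (cv2) and the standard library are available. Lean on these libraries where they do the work, as an engineer would, in place of code of your own. Each camera call takes 0.05 s, during which the arm holds its last target.

## Working session

There is one attempt and no reset: what is moved stays moved. The work goes in short steps, Python scripts to look and compute and a tool call to move; the robot and the scene stay as the last step left them, time stands still between calls to the robot, and variables do not carry over. Pictures are saved under pics/ and viewed, and the job is handed in when it is done.

Besides the shell and the picture viewer there is one more tool, called after ">>>" as a command line: name --argument value ..., lists and objects as JSON in quotes. apply_moves: Moves the arm, as the interface text tells. Shift numbers are shares of 200 mm and turn numbers shares of 0.5 rad, none past 1 either way. Its arguments: {"type":"object","properties":{"commands":{"type":"array","items":{"type":"number","minimum":-1,"maximum":1}},"fingers":{"type":"number"}},"required":["commands"]}

```bash
mkdir -p pics; cat > h.py <<'E'
import numpy as np, cv2
from workcell import sensors, viewer, order, spotter, r
def save(name,fn):
    im=viewer.read_camera(name); cv2.imwrite('pics/'+fn,im[:,:,::-1]); return im
def cam(name):
    p=viewer.camera_params(name); f=192/np.tan(np.radians(p['vertical_fov'])/2); return p,f,np.array(p['pose'])
def proj(name,P):
    p,f,T=cam(name); P=np.atleast_2d(P); q=(P-T[:3,3])@T[:3,:3]; return np.c_[p['cx']+f*q[:,0]/q[:,2],p['cy']+f*q[:,1]/q[:,2]]
def back(name,uv,z):
    p,f,T=cam(name); uv=np.atleast_2d(uv).astype(float)
    d=np.c_[(uv[:,0]-p['cx'])/f,(uv[:,1]-p['cy'])/f,np.ones(len(uv))]@T[:3,:3].T
    s=(z-T[2,3])/d[:,2]; return T[:3,3]+d*s[:,None]
E
python3 - <<'E'
from h import *
for n in('scene','top'):
    save(n,n+'1.png'); p=viewer.camera_params(n); print(n,p)
print(sensors.sense())
for n in('scene','top'):
  for q in ['bench_hook','guide_block','cam_knob','disc_centre','cam_grip','pad_mark','pigment_dish','bone_folder','hair_brush','baren','whetstone','gouge']:
    print(n,q,[(np.round(d['centre'],1).tolist(),round(d['conf'],2)) for d in spotter.tip_of(n,q)][:4])
print(sensors.sense()['time_s'])
E
```

```text
scene {'vertical_fov': 46.668286717532936, 'cx': 259.1508673658287, 'cy': 187.63908695300935, 'pose': array([[ 8.30286872e-01,  4.40897310e-01, -3.40930010e-01,
         9.35702839e+02],
       [ 5.57182680e-01, -6.71001679e-01,  4.89187293e-01,
        -5.91669655e+02],
       [-1.30832474e-02, -5.96126084e-01, -8.02784230e-01,
         1.18047315e+03],
       [ 0.00000000e+00,  0.00000000e+00,  0.00000000e+00,
         1.00000000e+00]])}
top {'vertical_fov': 45.752987970846505, 'cx': 254.93501349805825, 'cy': 192.45029766973434, 'pose': array([[-2.24309566e-02, -9.89532906e-01,  1.42553429e-01,
         2.63980742e+02],
       [-9.99748389e-01,  2.22170754e-02, -3.09207296e-03,
         7.48772752e+01],
       [-1.07412340e-04, -1.42586919e-01, -9.89782279e-01,
         1.62591603e+03],
       [ 0.00000000e+00,  0.00000000e+00,  0.00000000e+00,
         1.00000000e+00]])}
{'time_s': 0.1, 'joints': array([ 1.12668410e+00,  1.81520707e-01,  1.60790545e+00, -1.38815070e-06,
        1.35380269e+00, -2.06298702e-01]), 'joint_velocities': array([-2.20763035e-03, -8.93308974e-04, -4.04863
[... 1038 characters left out ...]
gouge [([320.6, -362.7, 3.3], 0.63), ([617.4, -51.6, 3.1], 0.41)]
top bench_hook [([621.5, -53.8, -2.3], 0.82), ([674.1, -351.0, 2.0], 0.56)]
top guide_block [([623.5, 521.0, -0.8], 0.66), ([510.9, 309.6, 3.0], 0.64)]
top cam_knob [([677.4, -52.3, 18.2], 0.59)]
top disc_centre [([694.6, -47.1, 26.0], 0.59)]
top cam_grip []
top pad_mark [([563.6, -51.4, 31.6], 0.87), ([319.9, -362.4, 1.6], 0.36)]
top pigment_dish [([463.5, -308.8, -4.0], 0.97)]
top bone_folder [([437.5, -38.6, -4.1], 0.61)]
top hair_brush [([673.9, -352.4, 0.8], 0.69)]
top baren [([508.1, 309.9, 2.9], 0.73), ([291.7, 385.0, -4.1], 0.59)]
top whetstone [([656.6, 350.5, -0.4], 0.58)]
top gouge [([319.4, -362.7, 5.4], 0.71)]
1.3
```

View pics/scene1.png

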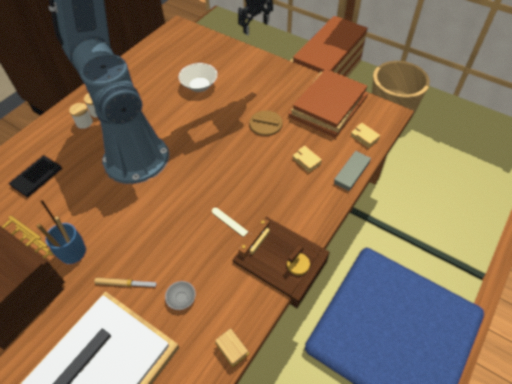

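View pics/top1.png

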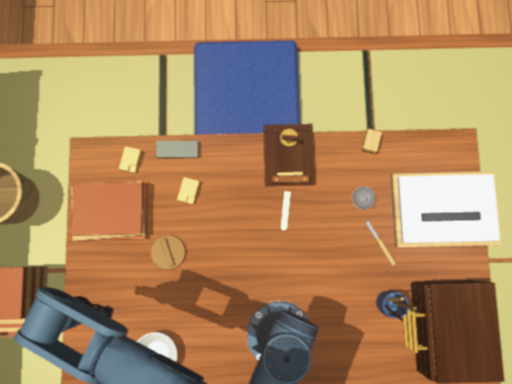

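```bash
python3 - <<'E'
from h import *
# masks
for n in('scene','top'):
    for q in('guide_block','cam_knob'):
        for d in spotter.masks_of(n,q)[:3]:
            m=d['pixels']; ys,xs=np.nonzero(m); print(n,q,d['conf'],m.sum(),xs.min(),xs.max(),ys.min(),ys.max())
    im=cv2.imread(f'pics/{n}1.png')
    for k,P in(('b',(508,309,13)),('h',(620,-52,20))):
        u,v=proj(n,P)[0]; print(n,k,u,v); u,v=int(u),int(v); R=40 if k=='b' else 70
        c=im[max(0,v-R):v+R,max(0,u-R):u+R]; print('crop origin',max(0,u-R),max(0,v-R)); cv2.imwrite(f'pics/{n}1{k}.png',cv2.resize(c,None,fx=560/(2*R),fy=560/(2*R),interpolation=cv2.INTER_CUBIC))
E
```

```text
scene guide_block 0.97 417 352 378 123 147
scene guide_block 0.95 414 293 320 147 170
scene guide_block 0.4 4268 233 329 217 307
scene cam_knob 0.97 426 287 308 245 274
scene b 306.47334680658287 159.31419145336793
crop origin 266 119
scene h 277.5089675845339 252.69145824724163
crop origin 207 182
top guide_block 0.92 405 119 140 147 172
top guide_block 0.81 378 177 198 178 203
top guide_block 0.51 340 361 380 129 153
top cam_knob 0.58 235 281 297 129 146
top b 188.13192638980894 190.69684871514158
crop origin 148 150
top h 287.9495337604833 157.46736506952243
crop origin 217 87
```

View crops.

View pics/scene1b.png

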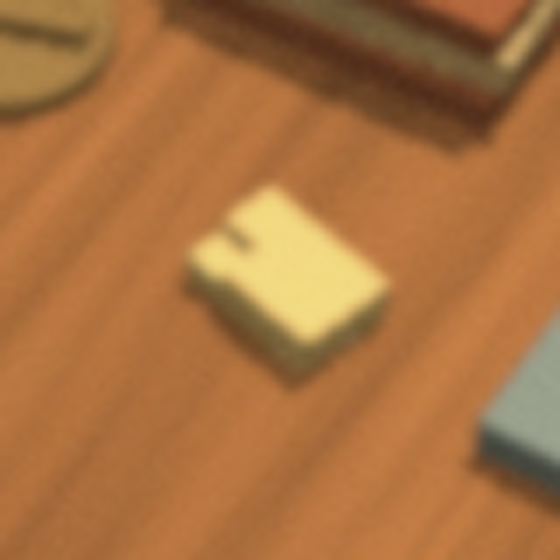

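View pics/top1b.png

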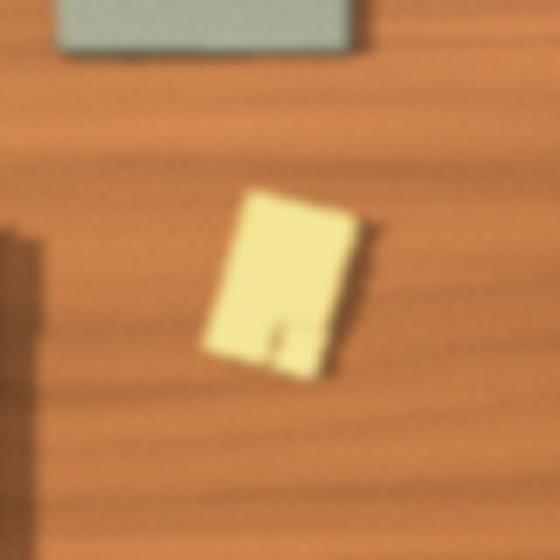

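View pics/scene1h.png

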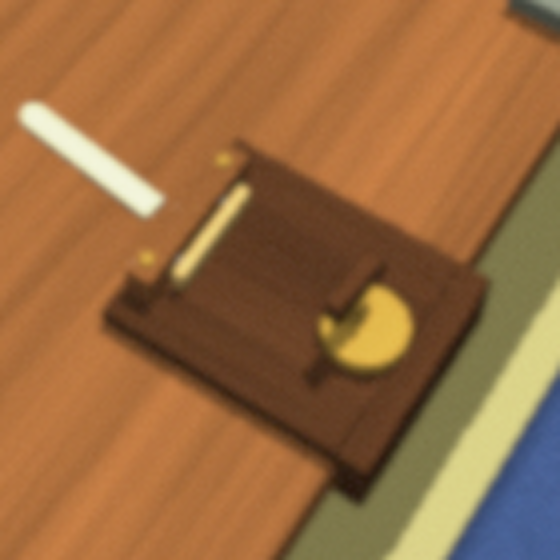

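View pics/top1h.png

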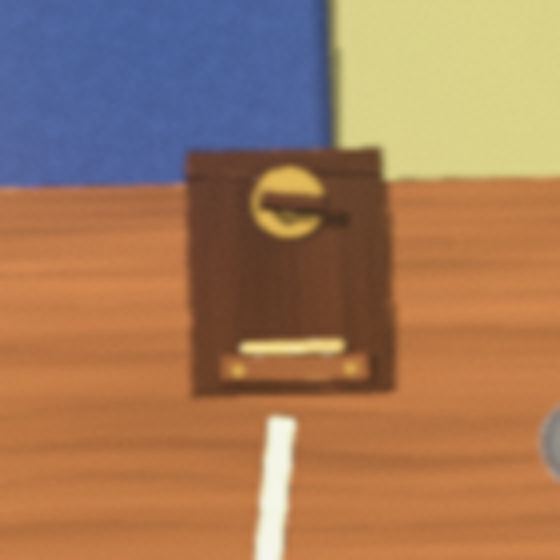

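```bash
cat >> h.py <<'E'
from scipy.optimize import minimize
S=4
def box(cx,cy,yaw,lx,ly,z0,z1):
    c,s=np.cos(yaw),np.sin(yaw)
    return np.array([[cx+c*a-s*b,cy+s*a+c*b,z] for a in(-lx/2,lx/2) for b in(-ly/2,ly/2) for z in(z0,z1)])
def sil(n,parts):
    m=np.zeros((384*S,512*S),np.uint8)
    for P in parts:
        h=cv2.convexHull(((proj(n,P)+.5)*S-.5).astype(np.float32)); cv2.fillConvexPoly(m,np.round(h*16).astype(np.int32),1,shift=4)
    return cv2.resize(m.astype(np.float32),(512,384),interpolation=cv2.INTER_AREA)
def fit(masks,model,x0,steps):
    def cost(x):
        c=0
        for n,m in masks.items():
            s=sil(n,model(x)); c+=np.abs(s-m).sum()/m.sum()
        return c
    sim=np.array([x0]+[np.array(x0)+np.eye(len(x0))[i]*steps[i] for i in range(len(x0))])
    q=minimize(cost,x0,method='Nelder-Mead',options=dict(initial_simplex=sim,xatol=.02,fatol=1e-4)); return q.x,q.fun
def getmask(n,q,near):
    best=None
    for d in spotter.masks_of(n,q):
        m=d['pixels']; ys,xs=np.nonzero(m); e=np.hypot(xs.mean()-near[0],ys.mean()-near[1])
        if best is None or e<best[0]: best=(e,m.astype(float),d['conf'])
    return best[1] if best and best[0]<12 else None
E
python3 - <<'E'
from h import *
mb={n:getmask(n,'guide_block',proj(n,(508,309,13))[0]) for n in('scene','top')}
mh={n:getmask(n,'bench_hook',proj(n,(620,-52,20))[0]) for n in('scene','top')}
for sub in(['scene'],['top'],['scene','top']):
    print(sub)
    M={n:mb[n] for n in sub if mb[n] is not None}
    if M: print('block',fit(M,lambda x:[box(x[0],x[1],x[2],84,56,0,26)],[508,309,-.26],[4,4,.1]))
    M={n:mh[n] for n in sub if mh[n] is not None}
    if M: print('hook',fit(M,lambda x:[box(x[0],x[1],0,200,180,0,18),box(x[0]-85,x[1],0,25,120,18,48)],[620,-52],[4,4]))
for n in mh:
    if mh[n] is not None: cv2.imwrite(f'pics/mh_{n}.png',mh[n]*255)
E
```

```text
['scene']
block (array([ 5.05697718e+02,  3.14287803e+02, -3.00305658e-01]), np.float64(0.11594202898550725))
['top']
block (array([ 5.09047260e+02,  3.09954186e+02, -2.95096319e-01]), np.float64(0.09771825396825397))
hook (array([646.99877775, -52.86041787]), np.float64(0.13989599533437014))
['scene', 'top']
block (array([ 5.08523149e+02,  3.11504350e+02, -2.91711670e-01]), np.float64(0.249000747642052))
hook (array([646.99877775, -52.86041787]), np.float64(0.13989599533437014))[ WARN:0@8.587] global loadsave.cpp:1063 imwrite_ Unsupported depth image for selected encoder is fallbacked to CV_8U.
```

```bash
python3 - <<'E'
from h import *
cv2.imwrite('pics/mh.png',cv2.resize((cv2.imread('pics/mh_top.png')[80:220,200:340]),None,fx=4,fy=4))
im=cv2.imread('pics/top1.png')
def o(c):return (217+c[0]/4-.375,87+c[1]/4-.375)
for nm,c,z in[('farL',(188,152),18),('farR',(380,149),18),('nearL',(192,395),0),('nearR',(395,390),0),('nearLt',(192,395),18),('pad L',(240,346),40),('pad R',(345,346),40),('screwL',(237,370),48),('screwR',(350,367),48),('disc',(289,201),35)]:
    print(nm,back('top',o(c),z).round(1))
for x,y in((620,-52),(646,-52)):
  for n in('top','scene'):
    im=cv2.imread(f'pics/{n}1.png'); big=cv2.resize(im,None,fx=6,fy=6,interpolation=cv2.INTER_CUBIC)
    def ln(P,col):
        p=((proj(n,P)+.5)*6).astype(int); cv2.polylines(big,[p.reshape(-1,1,2)],True,col,1)
    ln([[x+a,y+b,18] for a,b in((-100,-90),(100,-90),(100,90),(-100,90))],(0,255,0))
    ln([[x-58,y+b,z] for b,z in((-45,18),(45,18),(45,40),(-45,40))],(255,0,0))
    ln([[x+58+12.5+32*np.cos(t),y+32*np.sin(t),35] for t in np.linspace(0,6.2,30)],(255,255,0))
    ln([[x+58+a,y+b,88] for a,b in((-7,-28),(7,-28),(7,28),(-7,28))],(0,0,255))
    u,v=(proj(n,(x,y,20))[0]*6).astype(int); cv2.imwrite(f'pics/ov_{n}_{x}.png',big[max(0,v-270):v+270,u-300:u+300])
E
```

```text
farL [[744.8  32.6  18. ]]
farR [[ 743.7 -142.6   18. ]]
nearL [[523.2  34.2   0. ]]
nearR [[ 523.7 -149.6    0. ]]
nearLt [[520.4  34.6  18. ]]
pad L [[559.8  -8.5  40. ]]
pad R [[ 557.7 -101.4   40. ]]
screwL [[536.9  -4.8  48. ]]
screwR [[ 537.4 -104.2   48. ]]
disc [[692.2 -56.6  35. ]]
```

View pics/ov_top_620.png

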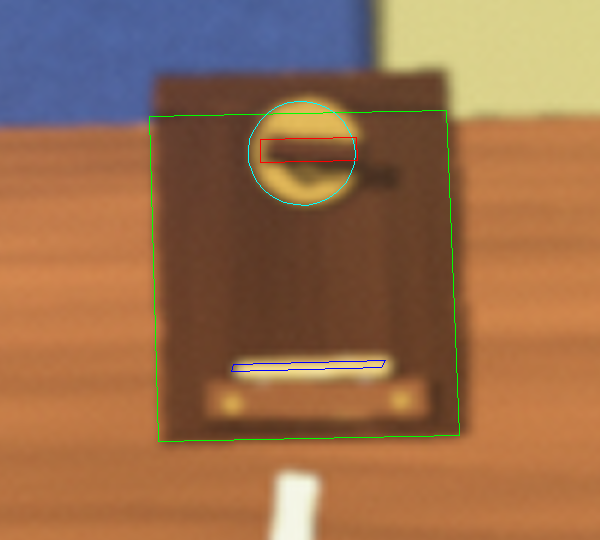

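View pics/ov_scene_620.png

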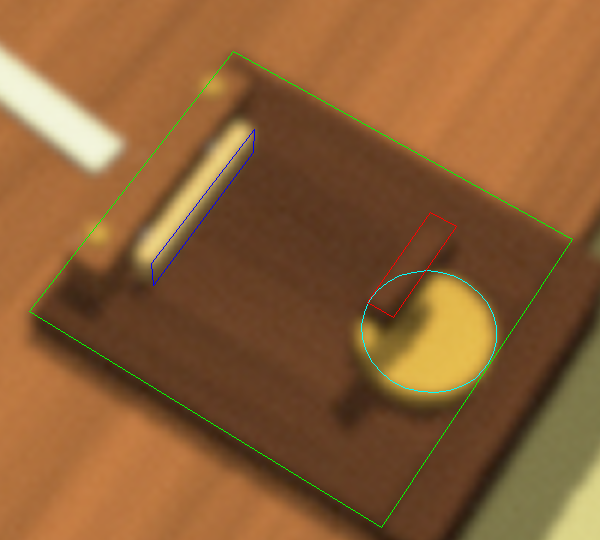

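```bash
ls pics
```

```text
mh.png
mh_top.png
ov_scene_620.png
ov_scene_646.png
ov_top_620.png
ov_top_646.png
scene1.png
scene1b.png
scene1h.png
top1.png
top1b.png
top1h.png
```

```bash
cat >> h.py <<'E'
from scipy.spatial.transform import Rotation as Ro
def st(pr=True):
    s=sensors.sense(); q=s['tcp_rot']; R=Ro.from_quat([q[1],q[2],q[3],q[0]]).as_matrix()
    if pr:
        print('t',round(s['time_s'],2),'pos',s['tool_pos'].round(1),'jaw',round(np.arctan2(R[1,2],R[0,2]),4),'down',R[:,0].round(3),'F',s['force'].round(1),'T',s['torque'].round(3),'op',round(s['opening'],3),'j',s['joints'].round(2))
    return s,R
def go(pos,jaw):
    "shares for target TCP pos, tool down, jaw angle (mod pi nearest)"
    s,R=st(False); cur=np.arctan2(R[1,2],R[0,2])
    while jaw-cur>np.pi/2: jaw-=np.pi
    while jaw-cur<-np.pi/2: jaw+=np.pi
    return goj(pos,jaw)
def goj(pos,jaw):
    s,R=st(False)
    X=np.array([0,0,-1.]);Z=np.array([np.cos(jaw),np.sin(jaw),0]);Y=np.cross(Z,X)
    Rt=np.c_[X,Y,Z]; d=R.T@(np.array(pos)-s['tool_pos']); w=Ro.from_matrix(R.T@Rt).as_rotvec()
    out=np.r_[d/200,w/.5]; print('shares',out.round(4).tolist()); return out
E
python3 - <<'E'
from h import *
st(); go([508.5,311,120],np.pi/2-.29)
# disc by brass colour
for n in('top','scene'):
    im=cv2.imread(f'pics/{n}1.png'); hsv=cv2.cvtColor(im,cv2.COLOR_BGR2HSV)
    m=((hsv[...,0]>15)&(hsv[...,0]<35)&(hsv[...,2]>120)&(hsv[...,1]>70))
    for nm,P in(('disc',(692,-55,35)),('pad',(560,-54,40))):
        u,v=proj(n,P)[0]; w=np.zeros_like(m); R=13 if nm=='disc' else 18; w[int(v)-R:int(v)+R,int(u)-R:int(u)+R]=1
        ys,xs=np.nonzero(m&w); h=cv2.convexHull(np.c_[xs,ys].astype(np.int32)); mm=np.zeros((384,512),np.uint8); cv2.fillConvexPoly(mm,h,1); print(n,nm,m[ys,xs].sum(),mm.sum())
        if nm=='disc':
            th=np.linspace(0,6.28,40); print(fit({n:mm.astype(float)},lambda x:[np.array([[x[0]+32*np.cos(t),x[1]+32*np.sin(t),z] for t in th for z in(21,35)])],[692,-55],[4,4]))
        else:
            print(fit({n:mm.astype(float)},lambda x:[box(x[0]-x[2]/2,x[1],0,x[2],90,34,40)],[564,-55,10],[4,4,3]))
E
```

```text
t 1.7 pos [135.4 558.8 231.3] jaw 1.333 down [-0. -0. -1.] F [ 0.5 -0.5 -0. ] T [-0.004  0.046 -0.005] op 1.003 j [ 1.13  0.18  1.61 -0.    1.35 -0.21]
shares [0.5564, -2.1047, -0.7649, 0.1044, -0.0001, 0.0]
top disc 210 289
(array([692.94784403, -55.27448559]), np.float64(0.09169550173010381))
top pad 135 302
(array([567.03198492, -54.2589839 ,  35.54789504]), np.float64(0.183567880794702))
scene disc 319 381
(array([690.70922792, -50.56736684]), np.float64(0.1571522309711286))
scene pad 200 635
(array([564.83128787, -50.26773785,  60.11740362]), np.float64(0.22746062992125984))
```

>>> apply_moves --commands '[0.1, -1, -0.36, 0, 0, 0, 0.1, -1, -0.36, 0, 0, 0, 0.1, -1, -0.36, 0, 0, 0, 0.1, -1, -0.36, 0, 0, 0, 0.1, -1, -0.36, 0, 0, 0]' --fingers 1

```text
time_s: 2.2
tool_pos: [316.2, 439.1, 210.9]
tcp_rot: [0.557, -0.436, 0.557, 0.436]
force: [-1.4, 0.8, -0.7]
opening: 0.999
```

>>> apply_moves --commands '[0.1, -1, -0.36, 0.1, 0, 0, 0.1, -1, -0.36, 0.1, 0, 0, 0.1, -1, -0.36, 0.1, 0, 0, 0.1, -1, -0.36, 0.1, 0, 0, 0.1, -1, -0.36, 0.1, 0, 0]'

```text
time_s: 2.7
tool_pos: [496.2, 318.9, 190.8]
tcp_rot: [0.568, -0.422, 0.568, 0.42]
force: [-0.3, -0.2, 0.3]
opening: 0.999
```

```bash
python3 - <<'E'
from h import *
st(); go([508,311.5,100],np.pi/2-.292)
go([508,311.5,4],np.pi/2-.292)
E
```

```text
t 2.7 pos [496.2 318.9 190.8] jaw 1.2755 down [ 0.002 -0.002 -1.   ] F [-0.3 -0.2  0.3] T [0.042 0.026 0.054] op 0.999 j [ 0.37  0.25  1.61 -0.    1.28 -0.9 ]
shares [0.4544, -0.0661, -0.0176, -0.0066, -0.0022, 0.0041]
shares [0.9344, -0.0651, -0.0171, -0.0066, -0.0022, 0.0041]
```

>>> apply_moves --commands '[0.45, -0.065, -0.017, -0.007, 0, 0, 0.45, -0.065, -0.017, -0.007, 0, 0, 0.7, -0.065, -0.017, -0.007, 0, 0, 0.85, -0.065, -0.017, -0.007, 0, 0, 0.93, -0.065, -0.017, -0.007, 0, 0, 0.93, -0.065, -0.017, -0.007, 0, 0, 0.93, -0.065, -0.017, -0.007, 0, 0]'

```text
time_s: 3.4
tool_pos: [508.8, 312.4, 6.2]
tcp_rot: [0.568, -0.423, 0.566, 0.421]
force: [0.9, -0.2, 0.1]
opening: 1.001
```

```bash
python3 - <<'E'
from h import *
st()
for n in('top','scene'):
    im=save(n,n+'2.png'); u,v=proj(n,(508,311,20))[0].astype(int); c=im[max(0,v-50):v+50,u-50:u+50]; cv2.imwrite(f'pics/{n}2c.png',cv2.resize(c,None,fx=5,fy=5,interpolation=cv2.INTER_CUBIC)[:,:,::-1])
a=[cv2.imread(f'pics/{n}2c.png') for n in('top','scene')]
cv2.imwrite('pics/c2.png',cv2.resize(np.hstack(a),None,fx=.8,fy=.8))
E
```

```text
t 3.4 pos [508.8 312.4   6.2] jaw 1.2796 down [ 0.003 -0.001 -1.   ] F [ 0.9 -0.2  0.1] T [ 0.017 -0.008  0.026] op 1.001 j [ 0.35  0.52  1.68 -0.    0.95 -0.93]
```

View pics/c2.png

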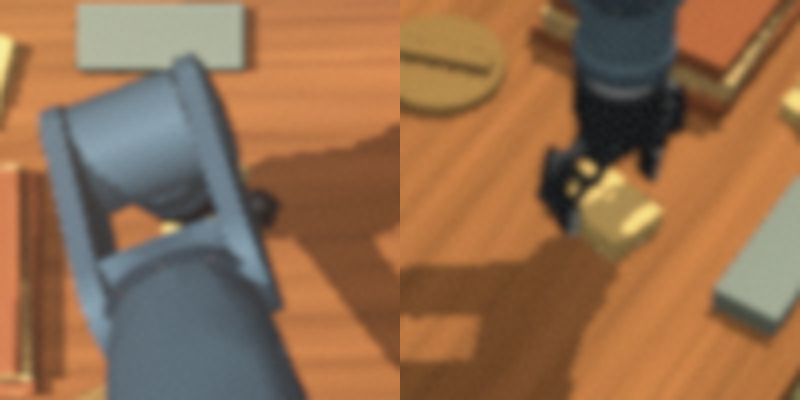

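The scene crop shows the block standing between the open fingers (block at about 620,205 in the right half). Closing now.

>>> apply_moves --commands '[0.005, 0, 0, 0, 0, 0, 0.005, 0, 0, 0, 0, 0, 0.005, 0, 0, 0, 0, 0, 0.005, 0, 0, 0, 0, 0, 0.005, 0, 0, 0, 0, 0, 0.005, 0, 0, 0, 0, 0, 0.005, 0, 0, 0, 0, 0, 0.005, 0, 0, 0, 0, 0]' --fingers -1

```text
time_s: 4.3
tool_pos: [511.1, 313.0, 8.3]
tcp_rot: [0.57, -0.424, 0.565, 0.421]
force: [-0.9, -0.8, 7.2]
opening: 0.64
```

```bash
python3 - <<'E'
from h import *
st()
E
```

```text
t 4.3 pos [511.1 313.    8.3] jaw 1.2795 down [ 0.008  0.001 -1.   ] F [-0.9 -0.8  7.2] T [-0.193  0.203  0.075] op 0.64 j [ 0.35  0.51  1.67 -0.    0.94 -0.93]
```

>>> apply_moves --commands '[-0.2, 0, 0, 0, 0, 0, -0.4, 0, 0, 0, 0, 0, -0.6, 0, 0, 0, 0, 0, -0.6, 0, 0, 0, 0, 0, -0.6, 0, 0, 0, 0, 0]'

```text
time_s: 4.8
tool_pos: [510.8, 313.2, 129.7]
tcp_rot: [0.571, -0.424, 0.564, 0.42]
force: [-0.4, -0.4, -1.5]
opening: 0.638
```

```bash
python3 - <<'E'
from h import *
st()
go([611,-53,120],np.pi/2)
im=save('scene','scene3.png'); u,v=proj('scene',(511,313,130))[0].astype(int); c=im[max(0,v-50):v+50,u-50:u+50]; cv2.imwrite(f'pics/scene3c.png',cv2.resize(c,None,fx=5,fy=5,interpolation=cv2.INTER_CUBIC)[:,:,::-1])
E
```

```text
t 4.8 pos [510.8 313.2 129.7] jaw 1.2794 down [ 0.011  0.002 -1.   ] F [-0.4 -0.4 -1.5] T [-0.009 -0.032  0.025] op 0.638 j [ 0.35  0.33  1.64 -0.    1.16 -0.93]
shares [0.0507, -1.0055, -1.6102, -0.5828, 0.007, 0.0216]
```

View pics/scene3c.png

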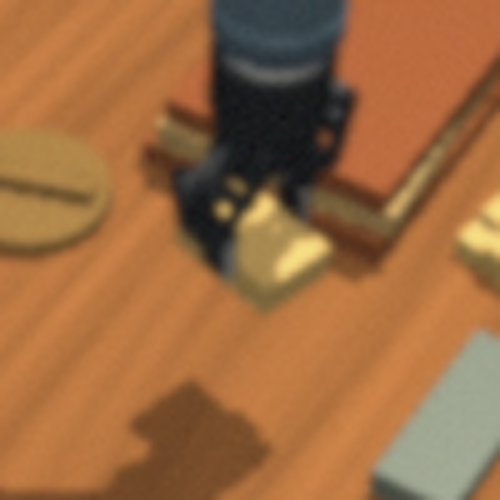

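>>> apply_moves --commands '[0, -0.5, -0.8, -0.29, 0, 0, 0, -0.5, -0.8, -0.29, 0, 0, 0, -0.5, -0.8, -0.29, 0, 0, 0, -0.5, -0.8, -0.29, 0, 0, 0, -0.5, -0.8, -0.29, 0, 0]'

```text
time_s: 5.35
tool_pos: [559.5, 125.8, 126.1]
tcp_rot: [0.538, -0.462, 0.535, 0.459]
force: [1.1, 0.5, -0.7]
opening: 0.64
```

```bash
python3 - <<'E'
from h import *
st()
go([613,-53,110],np.pi/2)
E
```

```text
t 5.35 pos [559.5 125.8 126.1] jaw 1.4188 down [ 0.005 -0.001 -1.   ] F [ 1.1  0.5 -0.7] T [-0.002  0.02  -0.034] op 0.64 j [ 0.01  0.29  1.7  -0.    1.14 -1.4 ]
shares [0.0827, -0.3994, -0.8434, -0.3039, -0.0011, 0.01]
```

>>> apply_moves --commands '[0.08, -0.4, -0.84, -0.304, 0, 0.01, 0.08, -0.4, -0.84, -0.304, 0, 0.01, 0.08, -0.4, -0.84, -0.304, 0, 0.01, 0.08, -0.4, -0.84, -0.304, 0, 0.01, 0.08, -0.4, -0.84, -0.304, 0, 0.01, 0.08, -0.4, -0.84, -0.304, 0, 0.01, 0.08, -0.4, -0.84, -0.304, 0, 0.01]'

```text
time_s: 6.05
tool_pos: [612.0, -50.8, 109.1]
tcp_rot: [0.499, -0.499, 0.5, 0.501]
force: [-0.7, 0.8, -1.2]
opening: 0.637
```

```bash
cat > look.py <<'E'
from h import *
import sys
k=sys.argv[1]; P=eval(sys.argv[2]); st(); a=[]
for n in('top','scene'):
    im=save(n,f'{n}{k}.png'); u,v=proj(n,P)[0].astype(int); v0=max(0,v-45); c=im[v0:v0+90,u-45:u+45,::-1]; a.append(cv2.resize(c,(400,400),interpolation=cv2.INTER_CUBIC))
cv2.imwrite(f'pics/c{k}.png',np.hstack(a))
E
python3 look.py 4 '(613,-53,90)'
```

```text
t 6.05 pos [612.  -50.8 109.1] jaw 1.5716 down [-0.003  0.001 -1.   ] F [-0.7  0.8 -1.2] T [ 0.039 -0.029 -0.056] op 0.637 j [-0.28  0.4   1.6  -0.    1.15 -1.85]
```

View pics/c4.png

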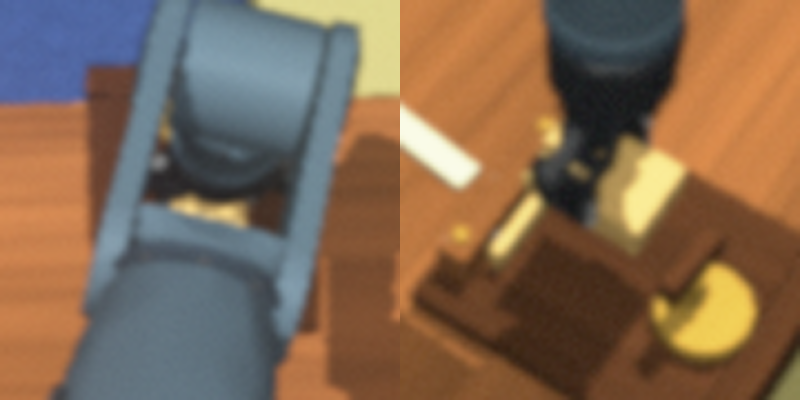

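>>> apply_moves --commands '[0.15, -0.01, 0.005, 0, 0, 0, 0.26, -0.01, 0.005, 0, 0, 0, 0.26, -0.01, 0.005, 0, 0, 0, 0.26, -0.01, 0.005, 0, 0, 0]'

```text
time_s: 6.55
tool_pos: [614.2, -48.4, 58.1]
tcp_rot: [0.499, -0.5, 0.5, 0.501]
force: [-0.1, 0.1, -0.4]
opening: 0.642
```

```bash
python3 look.py 5 '(613,-53,50)'
```

```text
t 6.55 pos [614.2 -48.4  58.1] jaw 1.5742 down [-0.002  0.    -1.   ] F [-0.1  0.1 -0.4] T [ 0.004 -0.038 -0.023] op 0.642 j [-0.27  0.47  1.61 -0.    1.06 -1.85]
```

View pics/c5.png

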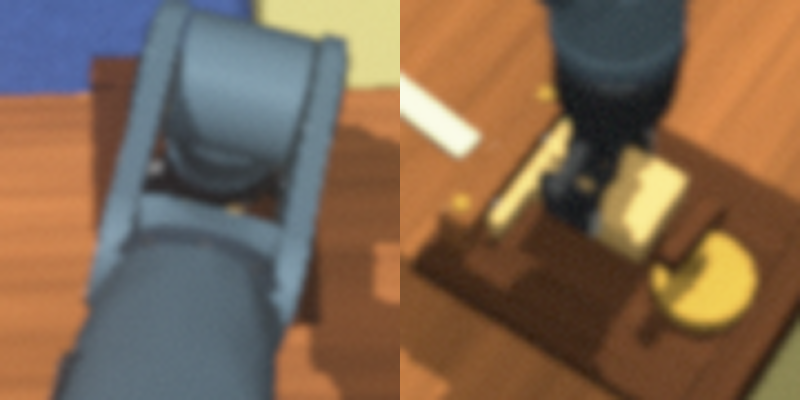

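>>> apply_moves --commands '[0.04, 0.01, -0.02, 0, 0, 0, 0.07, 0.01, -0.02, 0, 0, 0, 0.07, 0.01, -0.02, 0, 0, 0, 0.1, 0.01, -0.02, 0, 0, 0, 0.13, 0.01, -0.02, 0, 0, 0, 0.13, 0.01, -0.02, 0, 0, 0, 0.13, 0.01, -0.02, 0, 0, 0]'

```text
time_s: 7.35
tool_pos: [613.4, -53.2, 33.2]
tcp_rot: [-0.499, 0.501, -0.499, -0.501]
force: [-0.3, -0.4, -1.1]
opening: 0.635
```

```bash
python3 look.py 6 '(613,-53,50)'
```

```text
t 7.35 pos [613.4 -53.2  33.2] jaw 1.5736 down [ 0. -0. -1.] F [-0.3 -0.4 -1.1] T [-0.009 -0.023 -0.016] op 0.635 j [-0.28  0.51  1.62 -0.    1.01 -1.85]
```

View pics/c6.png

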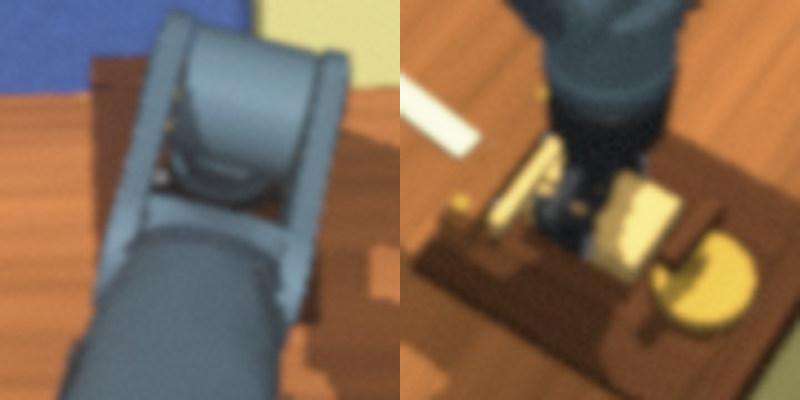

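>>> apply_moves --commands '[0.015, 0.01, 0, 0, 0, 0, 0.025, 0.01, 0, 0, 0, 0, 0.025, 0.01, 0, 0, 0, 0, 0.025, 0.01, 0, 0, 0, 0, 0.025, 0.01, 0, 0, 0, 0]'

```text
time_s: 7.95
tool_pos: [611.9, -53.3, 28.8]
tcp_rot: [-0.499, 0.501, -0.499, -0.5]
force: [-0.8, 0.2, -0.9]
opening: 0.638
```

```bash
python3 - <<'E'
from h import *
st()
E
```

```text
t 7.95 pos [611.9 -53.3  28.8] jaw 1.5737 down [ 0.001 -0.001 -1.   ] F [-0.8  0.2 -0.9] T [-0.005  0.01  -0.023] op 0.638 j [-0.28  0.51  1.63 -0.    1.   -1.85]
```

>>> apply_moves --commands '[0, 0.005, 0, 0, 0, 0, 0, 0.01, 0, 0, 0, 0, 0, 0.01, 0, 0, 0, 0]'

```text
time_s: 8.25
tool_pos: [609.7, -53.3, 28.7]
tcp_rot: [-0.499, 0.501, -0.499, -0.5]
force: [0.7, 0.8, -1.2]
opening: 0.639
```

>>> apply_moves --commands '[0, 0.005, 0, 0, 0, 0, 0, 0.005, 0, 0, 0, 0, 0, 0.005, 0, 0, 0, 0]'

```text
time_s: 8.55
tool_pos: [608.6, -53.3, 28.7]
tcp_rot: [-0.499, 0.501, -0.499, -0.5]
force: [0.4, 0.6, -0.7]
opening: 0.64
```

>>> apply_moves --commands '[0, 0.005, 0, 0, 0, 0, 0, 0.005, 0, 0, 0, 0, 0, 0.005, 0, 0, 0, 0]'

```text
time_s: 8.85
tool_pos: [607.6, -53.3, 28.8]
tcp_rot: [-0.499, 0.501, -0.499, -0.5]
force: [-0.5, 0.2, -1.6]
opening: 0.639
```

>>> apply_moves --commands '[0, 0.005, 0, 0, 0, 0, 0, 0.005, 0, 0, 0, 0, 0, 0.005, 0, 0, 0, 0]'

```text
time_s: 9.15
tool_pos: [606.7, -53.3, 28.8]
tcp_rot: [-0.499, 0.501, -0.499, -0.5]
force: [0.4, -0.2, -1.4]
opening: 0.637
```

>>> apply_moves --commands '[0, 0.005, 0, 0, 0, 0, 0, 0.005, 0, 0, 0, 0, 0, 0.005, 0, 0, 0, 0]'

```text
time_s: 9.45
tool_pos: [606.1, -53.3, 29.0]
tcp_rot: [-0.5, 0.501, -0.499, -0.5]
force: [2.5, 0.9, -1.1]
opening: 0.64
```

>>> apply_moves --commands '[0, 0.005, 0, 0, 0, 0, 0, 0.005, 0, 0, 0, 0, 0, 0.005, 0, 0, 0, 0]'

```text
time_s: 9.75
tool_pos: [605.6, -53.4, 29.2]
tcp_rot: [-0.5, 0.502, -0.499, -0.499]
force: [4.9, 0.5, -3.4]
opening: 0.64
```

>>> apply_moves --commands '[0, 0.005, 0, 0, 0, 0, 0, 0.005, 0, 0, 0, 0, 0, 0.005, 0, 0, 0, 0]'

```text
time_s: 10.05
tool_pos: [605.4, -53.4, 29.4]
tcp_rot: [-0.501, 0.502, -0.498, -0.499]
force: [5.9, 0.6, -4.0]
opening: 0.635
```

>>> apply_moves --commands '[0, 0.003, 0, 0, 0, 0, 0, 0.003, 0, 0, 0, 0, 0, 0.003, 0, 0, 0, 0]'

```text
time_s: 10.35
tool_pos: [605.4, -53.4, 29.5]
tcp_rot: [-0.501, 0.503, -0.498, -0.499]
force: [5.4, 0.5, -3.8]
opening: 0.641
```

```bash
python3 - <<'E'
from h import *
for i in range(4): st(); viewer.read_camera('top')
E
```

```text
t 10.35 pos [605.4 -53.4  29.5] jaw 1.573 down [ 0.007 -0.001 -1.   ] F [ 5.4  0.5 -3.8] T [ 0.086 -1.046 -0.121] op 0.641 j [-0.28  0.49  1.65  0.    0.99 -1.86]
t 10.4 pos [605.4 -53.4  29.5] jaw 1.573 down [ 0.007 -0.001 -1.   ] F [ 6.2  1.5 -3.3] T [ 0.168 -1.044 -0.15 ] op 0.637 j [-0.28  0.49  1.65  0.    0.99 -1.86]
t 10.45 pos [605.4 -53.4  29.5] jaw 1.5729 down [ 0.007 -0.001 -1.   ] F [ 5.4  0.8 -3.1] T [ 0.091 -1.048 -0.148] op 0.642 j [-0.28  0.49  1.65  0.    0.99 -1.86]
t 10.5 pos [605.4 -53.4  29.5] jaw 1.5729 down [ 0.007 -0.001 -1.   ] F [ 5.6  0.3 -3.8] T [ 0.094 -1.021 -0.126] op 0.637 j [-0.28  0.49  1.65  0.    0.99 -1.86]
```

>>> apply_moves --commands '[0, -0.007, 0, 0, 0, 0, 0.01, -0.007, 0, 0, 0, 0, 0.02, -0.007, 0, 0, 0, 0, 0.02, -0.007, 0, 0, 0, 0, 0.02, -0.007, 0, 0, 0, 0]'

```text
time_s: 11.05
tool_pos: [606.4, -53.5, 26.4]
tcp_rot: [-0.501, 0.502, -0.498, -0.499]
force: [-2.9, 0.1, 7.4]
opening: 0.639
```

```bash
python3 - <<'E'
from h import *
st()
E
```

```text
t 11.05 pos [606.4 -53.5  26.4] jaw 1.5732 down [ 0.006 -0.001 -1.   ] F [-2.9  0.1  7.4] T [0.308 0.441 0.039] op 0.639 j [-0.28  0.5   1.65  0.    0.99 -1.86]
```

>>> apply_moves --commands '[0, 0, 0, 0, 0, 0, 0, 0, 0, 0, 0, 0, 0, 0, 0, 0, 0, 0, 0, 0, 0, 0, 0, 0, 0, 0, 0, 0, 0, 0, 0, 0, 0, 0, 0, 0]' --fingers 1

```text
time_s: 11.65
tool_pos: [606.3, -53.5, 26.2]
tcp_rot: [-0.501, 0.502, -0.498, -0.499]
force: [0.1, -0.2, 0.3]
opening: 0.999
```

```bash
python3 - <<'E'
from h import *
st()
E
```

```text
t 11.65 pos [606.3 -53.5  26.2] jaw 1.5732 down [ 0.005 -0.001 -1.   ] F [ 0.1 -0.2  0.3] T [0.026 0.016 0.071] op 0.999 j [-0.28  0.5   1.65  0.    0.99 -1.86]
```

Released with zero force. Raise and move clear to look.

>>> apply_moves --commands '[-0.25, 0, 0, 0, 0, 0, -0.5, 0, 0, 0, 0, 0, -0.75, 0, 0, 0, 0, 0, -0.9, 0.2, 0, 0, 0, 0, -0.9, 0.5, 0, -0.3, 0, 0, -0.9, 0.9, 0.5, -0.6, 0, 0, -0.9, 0.9, 0.8, -0.9, 0, 0, -0.9, 0.9, 0.9, -0.9, 0, 0, -0.9, 0.9, 0.9, -0.9, 0, 0]'

```text
time_s: 12.55
tool_pos: [425.2, 124.0, 205.5]
tcp_rot: [-0.376, 0.601, -0.375, -0.597]
force: [1.4, 0.5, 0.3]
opening: 0.999
```

```bash
python3 look.py 7 '(620,-53,30)'
```

```text
t 12.55 pos [425.2 124.  205.5] jaw 2.0219 down [ 0.007 -0.001 -1.   ] F [1.4 0.5 0.3] T [ 0.031  0.034 -0.041] op 0.999 j [ 0.02 -0.1   1.96 -0.    1.28 -2.01]
```

View pics/c7.png

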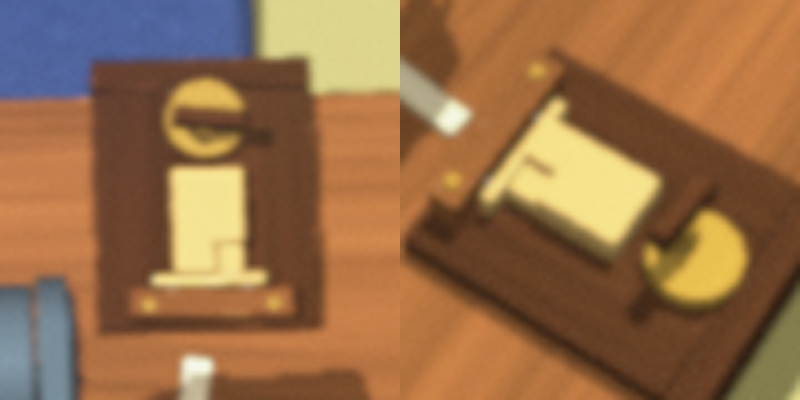

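```bash
python3 - <<'E'
from h import *
for n in('top','scene'):
    m=getmask(n,'guide_block',proj(n,(607,-53,31))[0])
    if m is not None: print(n,fit({n:m},lambda x:[box(x[0],x[1],x[2],84,56,18,44)],[607,-53,0],[4,4,.1]))
    print([(q,[(np.round(d['centre'],1).tolist(),round(d['conf'],2)) for d in spotter.tip_of(n,q)][:2]) for q in('guide_block','cam_knob','disc_centre','cam_grip','bench_hook','pad_mark')])
    im=cv2.imread(f'pics/{n}7.png'); u,v=proj(n,(680,-54,60))[0].astype(int); cv2.imwrite(f'pics/k{n}.png',cv2.resize(im[v-15:v+15,u-15:u+15],(400,400),interpolation=cv2.INTER_CUBIC)); print(u-15,v-15)
cv2.imwrite('pics/k7.png',np.hstack([cv2.imread(f'pics/k{n}.png') for n in('top','scene')]))
E
```

```text
top (array([ 6.06691527e+02, -5.19063057e+01, -3.74143246e-02]), np.float64(0.11273841961852861))
[('guide_block', [([623.0, 516.5, 1.4], 0.9), ([608.6, -54.3, 20.7], 0.77)]), ('cam_knob', [([677.3, -52.3, 17.6], 0.49)]), ('disc_centre', [([692.0, -52.2, 24.3], 0.54), ([564.8, -50.9, 30.3], 0.19)]), ('cam_grip', [([680.0, -55.8, 75.1], 0.58)]), ('bench_hook', [([620.0, -54.6, 0.2], 0.65), ([319.5, -360.5, 3.9], 0.27)]), ('pad_mark', [([562.3, -51.2, 29.7], 0.74)])]
273 123
scene (array([ 6.04497360e+02, -5.00453674e+01,  4.64854426e-02]), np.float64(0.1711660617059891))
[('guide_block', [([627.3, 520.2, 2.8], 0.88), ([606.2, -52.0, 23.9], 0.67)]), ('cam_knob', [([681.4, -57.0, 19.2], 0.71), ([669.5, -351.4, -1.8], 0.32)]), ('disc_centre', [([688.3, -52.9, 28.2], 0.61), ([619.0, -52.5, 2.9], 0.21)]), ('cam_grip', [([676.0, -52.7, 76.7], 0.56)]), ('bench_hook', [([617.8, -53.9, -0.2], 0.84)]), ('pad_mark', [([560.1, -51.6, 32.3], 0.74), ([464.3, -316.0, -0.4], 0.59)])]
280 241
```

View pics/k7.png

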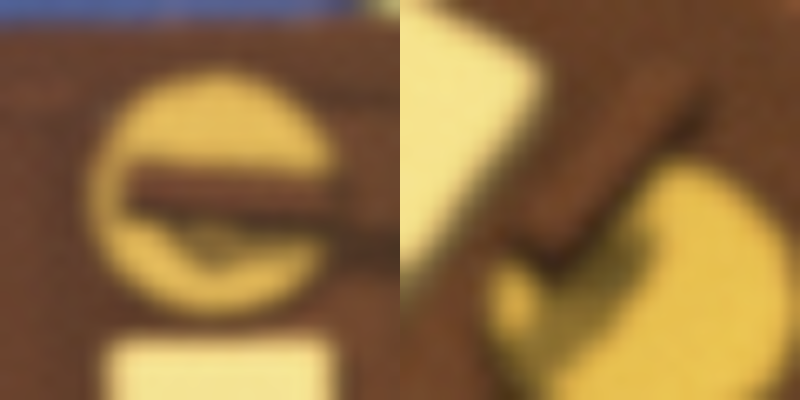

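```bash
python3 - <<'E'
from h import *
print(back('top',[(282.4,136.5),(298.5,138.0)],88))
print(back('scene',[(280+190/13.33,241+230/13.33),(280+280/13.33,241+85/13.33)],88))
st(); go([679,-54,200],-.085)
s,R=st(False)
goj([560,20,200],1.6)
E
```

```text
[[679.78406508 -29.78214545  88.        ]
 [673.16970081 -85.53947152  88.        ]]
[[685.81161692 -72.82268843  88.        ]
 [683.99807838 -33.67765113  88.        ]]
t 13.35 pos [426.3 122.5 205. ] jaw 2.0226 down [ 0.005 -0.001 -1.   ] F [ 0.3  0.3 -0.7] T [ 0.033 -0.022 -0.009] op 0.999 j [ 0.01 -0.1   1.95 -0.    1.28 -2.01]
shares [0.0325, -0.7515, -1.3455, -2.068, -0.0103, 0.0045]
shares [0.029, -0.3777, -0.7529, 0.8452, -0.0045, 0.0098]
```

>>> apply_moves --commands '[0.03, -0.38, -0.75, 1, 0, 0, 0.03, -0.38, -0.75, 1, 0, 0, 0.03, -0.38, -0.75, 1, 0, 0, 0.03, -0.38, -0.75, 1, 0, 0]'

```text
time_s: 13.75
tool_pos: [563.1, 17.6, 199.6]
tcp_rot: [0.515, -0.488, 0.512, 0.484]
force: [0.6, -0.2, -0.5]
opening: 0.998
```

>>> apply_moves --commands '[0, 0, 0, 1, 0, 0, 0, 0, 0, 1, 0, 0, 0, 0, 0, 1, 0, 0, 0, 0, 0, 1, 0, 0]'

```text
time_s: 14.15
tool_pos: [563.1, 17.4, 199.3]
tcp_rot: [0.62, -0.344, 0.617, 0.34]
force: [0.0, -0.4, -0.0]
opening: 1.001
```

>>> apply_moves --commands '[0, 0, 0, 1, 0, 0, 0, 0, 0, 1, 0, 0, 0, 0, 0, 1, 0, 0, 0, 0, 0, 1, 0, 0]'

```text
time_s: 14.55
tool_pos: [563.1, 17.5, 199.2]
tcp_rot: [0.687, -0.178, 0.683, 0.176]
force: [-0.8, 0.4, 0.2]
opening: 1.002
```

>>> apply_moves --commands '[0, 0, 0, 1, 0, 0, 0, 0, 0, 1, 0, 0, 0, 0, 0, 1, 0, 0, 0, 0, 0, 1, 0, 0]'

```text
time_s: 14.95
tool_pos: [563.1, 17.4, 199.1]
tcp_rot: [0.709, -0.001, 0.705, -0.001]
force: [0.8, 0.2, -0.9]
opening: 1.003
```

```bash
python3 - <<'E'
from h import *
st(); go([679,-55,110],-.1); 
E
```

```text
t 14.95 pos [563.1  17.4 199.1] jaw 0.0002 down [ 0.006 -0.002 -1.   ] F [ 0.8  0.2 -0.9] T [ 0.036 -0.005  0.003] op 1.003 j [-0.18  0.18  1.67 -0.    1.28 -0.18]
shares [0.4495, -0.3613, 0.5769, 0.2003, 0.0118, 0.0031]
```

>>> apply_moves --commands '[0.2, -0.36, 0.58, 0.2, 0.012, 0.003, 0.3, -0.36, 0.58, 0.2, 0.012, 0.003, 0.45, -0.36, 0.58, 0.2, 0.012, 0.003, 0.45, -0.36, 0.58, 0.2, 0.012, 0.003, 0.45, -0.36, 0.58, 0.2, 0.012, 0.003]'

```text
time_s: 15.45
tool_pos: [678.3, -55.5, 105.5]
tcp_rot: [0.704, 0.036, 0.708, -0.035]
force: [-1.1, 0.2, -1.0]
opening: 1.001
```

```bash
python3 look.py 8 '(679,-54,70)'; python3 -c "
from h import *
go([679,-55,60],-.1)"
```

```text
t 15.45 pos [678.3 -55.5 105.5] jaw -0.1013 down [-0.006  0.001 -1.   ] F [-1.1  0.2 -1. ] T [-0.077 -0.025 -0.009] op 1.001 j [-0.26  0.54  1.41 -0.    1.21 -0.15]
shares [0.2484, -0.0026, -0.0004, 0.0, -0.0026, -0.0006]
```

View pics/c8.png

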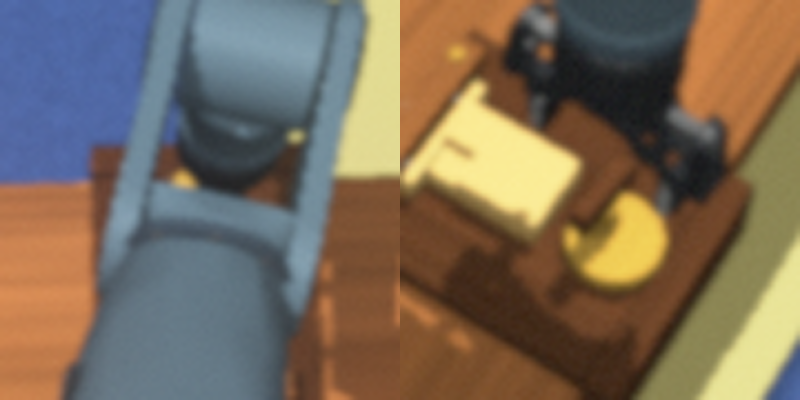

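>>> apply_moves --commands '[0.15, 0, 0, 0, 0, 0, 0.22, 0, 0, 0, 0, 0, 0.22, 0, 0, 0, 0, 0, 0.22, 0, 0, 0, 0, 0]'

```text
time_s: 15.95
tool_pos: [679.3, -54.1, 66.8]
tcp_rot: [0.706, 0.035, 0.706, -0.035]
force: [0.5, 0.4, 0.8]
opening: 0.998
```

>>> apply_moves --commands '[0, 0, 0, 0, 0, 0, 0, 0, 0, 0, 0, 0, 0, 0, 0, 0, 0, 0, 0, 0, 0, 0, 0, 0, 0, 0, 0, 0, 0, 0, 0, 0, 0, 0, 0, 0, 0, 0, 0, 0, 0, 0, 0, 0, 0, 0, 0, 0, 0, 0, 0, 0, 0, 0, 0, 0, 0, 0, 0, 0, 0, 0, 0, 0, 0, 0]' --fingers -1

```text
time_s: 17.05
tool_pos: [678.1, -54.0, 67.3]
tcp_rot: [0.705, 0.035, 0.707, -0.035]
force: [-6.7, 0.7, 6.2]
opening: 0.151
```

```bash
python3 look.py 9 '(679,-54,70)'
```

```text
t 17.05 pos [678.1 -54.   67.3] jaw -0.0997 down [-0.003  0.001 -1.   ] F [-6.7  0.7  6.2] T [ 0.045  1.015 -0.178] op 0.151 j [-0.25  0.58  1.42 -0.    1.14 -0.15]
```

View pics/c9.png

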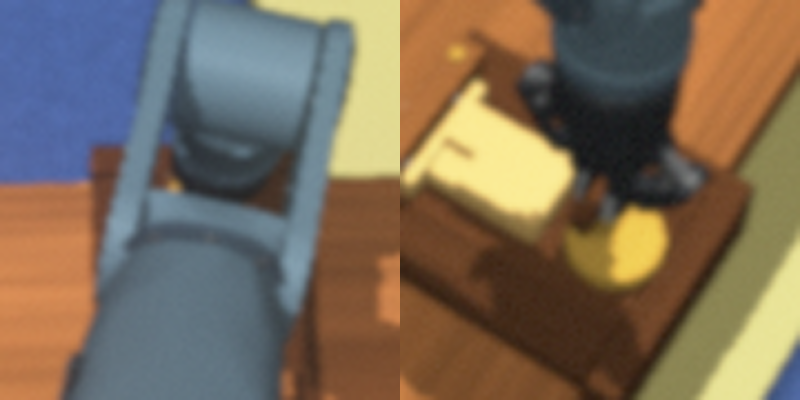

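>>> apply_moves --commands '[0, 0, -0.006, 0.2, 0, 0, 0, 0, -0.006, 0.4, 0, 0, 0, 0, -0.006, 0.6, 0, 0, 0, 0, -0.006, 0.8, 0, 0, 0, 0, -0.006, 0.8, 0, 0]'

```text
time_s: 17.65
tool_pos: [677.7, -54.0, 67.3]
tcp_rot: [0.684, 0.175, 0.686, -0.175]
force: [4.3, 0.5, -3.0]
opening: 0.148
```

```bash
cat > nul.py <<'E'
from h import *
s,R=st(); a=-np.arctan2(R[1,2],R[0,2]); f=R.T@s['force']
print('a',round(a,4),'tool F',f.round(1),'null shares y,z',(f[1:]/5/200).round(4),'tool T',(R.T@s['torque']).round(3),'eff6',s['joint_efforts'][5].round(3))
E
python3 nul.py
```

```text
t 17.65 pos [677.7 -54.   67.3] jaw -0.5008 down [-0.002  0.001 -1.   ] F [ 4.3  0.5 -3. ] T [-0.007 -0.755 -0.241] op 0.148 j [-0.25  0.58  1.43  0.    1.14  0.25]
a 0.5008 tool F [3.  2.5 3.5] null shares y,z [0.0025 0.0035] tool T [ 0.241 -0.665  0.357] eff6 0.76
```

>>> apply_moves --commands '[0, 0.002, 0.003, 0.2, 0, 0, 0, 0.002, 0.003, 0.4, 0, 0, 0, 0.002, 0.003, 0.6, 0, 0, 0, 0.002, 0.003, 0.8, 0, 0, 0, 0.002, 0.003, 0.8, 0, 0]'

```text
time_s: 18.15
tool_pos: [677.7, -53.9, 67.3]
tcp_rot: [0.636, 0.307, 0.638, -0.308]
force: [-3.3, 0.2, 3.1]
opening: 0.149
```

```bash
python3 nul.py
```

```text
t 18.15 pos [677.7 -53.9  67.3] jaw -0.8994 down [-0.003  0.001 -1.   ] F [-3.3  0.2  3.1] T [-0.026  0.451 -0.203] op 0.149 j [-0.25  0.58  1.43 -0.    1.14  0.65]
a 0.8994 tool F [-3.1 -2.5 -2.3] null shares y,z [-0.0025 -0.0023] tool T [ 0.203  0.261 -0.368] eff6 0.759
```

>>> apply_moves --commands '[0, -0.001, -0.001, 0.2, 0, 0, 0, -0.001, -0.001, 0.4, 0, 0, 0, -0.001, -0.001, 0.4, 0, 0, 0, -0.001, -0.001, 0.4, 0, 0]'

```text
time_s: 18.55
tool_pos: [677.5, -53.7, 67.3]
tcp_rot: [0.603, 0.368, 0.605, -0.368]
force: [0.2, 1.1, 0.9]
opening: 0.148
```

```bash
cat > m.py <<'E'
from h import *
T=[];F=[];E=[]
for i in range(4):
    if i: viewer.read_camera('top')
    s,R=st(False); T.append(s['torque']); F.append(s['force'])
a=-np.arctan2(R[1,2],R[0,2]); F=np.mean(F,0); Tz=[-t[2] for t in T]; f=R.T@F
line=f"t {s['time_s']:.2f} a {a:.4f} Tz {np.mean(Tz):.3f} {np.round(Tz,3)} F {F.round(1)} null {(f[1:]/1000).round(4)} pos {s['tool_pos'].round(2)}"
print(line); open('log.txt','a').write(line+'\n')
E
python3 m.py
```

```text
t 18.70 a 1.0969 Tz 0.126 [0.217 0.126 0.09  0.072] F [0.6 0.7 0. ] null [ 0.0009 -0.0004] pos [677.55 -53.74  67.37]
```

>>> apply_moves --commands '[0, 0, 0, 0.06, 0, 0, 0, 0, 0, 0.12, 0, 0]'

```text
time_s: 18.9
tool_pos: [677.5, -53.7, 67.3]
tcp_rot: [0.591, 0.386, 0.593, -0.387]
force: [0.3, 0.5, 0.2]
opening: 0.147
```

```bash
cat > m1.py <<'E'
from h import *
s,R=st(False); a=-np.arctan2(R[1,2],R[0,2]); f=R.T@s['force']
line=f"t {s['time_s']:.2f} a {a:.4f} T {-s['torque'][2]:.3f} F {s['force'].round(1)} null {(f[1:]/1000).round(4)} pos {s['tool_pos'].round(2)} w {s['joint_velocities'][5]:.3f}"
print(line); open('log.txt','a').write(line+'\n')
E
python3 m1.py
```

```text
t 18.90 a 1.1575 T -0.169 F [0.3 0.5 0.2] null [ 0.0005 -0.0004] pos [677.5  -53.7   67.34] w 0.301
```

>>> apply_moves --commands '[0, 0, 0, 0.06, 0, 0, 0, 0, 0, 0.12, 0, 0]'

```text
time_s: 19.1
tool_pos: [677.5, -53.7, 67.4]
tcp_rot: [0.579, 0.404, 0.581, -0.405]
force: [0.2, 0.9, -0.1]
opening: 0.146
```

```bash
python3 m1.py
```

```text
t 19.10 a 1.2187 T -0.215 F [ 0.2  0.9 -0.1] null [ 0.0005 -0.0008] pos [677.51 -53.75  67.36] w 0.301
```

>>> apply_moves --commands '[0, 0, 0, 0.06, 0, 0, 0, 0, 0, 0.12, 0, 0]'

```text
time_s: 19.3
tool_pos: [677.5, -53.7, 67.3]
tcp_rot: [0.566, 0.422, 0.568, -0.423]
force: [0.1, 0.8, -0.1]
opening: 0.148
```

```bash
python3 m1.py
```

```text
t 19.30 a 1.2803 T -0.225 F [ 0.1  0.8 -0.1] null [ 0.0004 -0.0007] pos [677.47 -53.66  67.31] w 0.301
```

>>> apply_moves --commands '[0, 0, 0, 0.06, 0, 0, 0, 0, 0, 0.12, 0, 0]'

```text
time_s: 19.5
tool_pos: [677.5, -53.6, 67.3]
tcp_rot: [0.553, 0.439, 0.555, -0.44]
force: [-0.7, 0.4, 0.3]
opening: 0.148
```

```bash
python3 m1.py
```

```text
t 19.50 a 1.3422 T -0.217 F [-0.7  0.4  0.3] null [-0.0006 -0.0006] pos [677.45 -53.63  67.31] w 0.297
```

>>> apply_moves --commands '[0, 0, 0, 0.06, 0, 0, 0, 0, 0, 0.12, 0, 0]'

```text
time_s: 19.7
tool_pos: [677.5, -53.6, 67.3]
tcp_rot: [0.539, 0.456, 0.541, -0.457]
force: [0.1, -0.0, 0.5]
opening: 0.151
```

```bash
python3 m1.py
```

```text
t 19.70 a 1.4044 T -0.276 F [ 0.1 -0.   0.5] null [0.0001 0.    ] pos [677.47 -53.59  67.34] w 0.297
```

>>> apply_moves --commands '[0, 0, 0, 0.06, 0, 0, 0, 0, 0, 0.12, 0, 0]'

```text
time_s: 19.9
tool_pos: [677.5, -53.5, 67.3]
tcp_rot: [0.524, 0.473, 0.526, -0.474]
force: [0.1, 0.9, -0.3]
opening: 0.149
```

```bash
python3 m1.py
```

```text
t 19.90 a 1.4665 T -0.229 F [ 0.1  0.9 -0.3] null [ 0.0002 -0.0008] pos [677.46 -53.55  67.33] w 0.296
```

>>> apply_moves --commands '[0, 0, 0, 0.06, 0, 0, 0, 0, 0, 0.12, 0, 0]'

```text
time_s: 20.1
tool_pos: [677.4, -53.5, 67.3]
tcp_rot: [0.509, 0.489, 0.511, -0.49]
force: [0.0, 1.1, -0.4]
opening: 0.15
```

```bash
python3 m1.py
```

```text
t 20.10 a 1.5287 T -0.193 F [ 0.   1.1 -0.4] null [ 0.0001 -0.0011] pos [677.44 -53.53  67.32] w 0.297
```

>>> apply_moves --commands '[0, 0, 0, 0.06, 0, 0, 0, 0, 0, 0.12, 0, 0]'

```text
time_s: 20.3
tool_pos: [677.4, -53.5, 67.3]
tcp_rot: [-0.494, -0.504, -0.496, 0.506]
force: [0.4, 0.7, 1.0]
opening: 0.15
```

```bash
python3 m1.py
```

```text
t 20.30 a 1.5909 T -0.277 F [0.4 0.7 1. ] null [ 0.0004 -0.0007] pos [677.44 -53.49  67.31] w 0.297
```

>>> apply_moves --commands '[0, 0, 0, 0.06, 0, 0, 0, 0, 0, 0.12, 0, 0]'

```text
time_s: 20.5
tool_pos: [677.5, -53.5, 67.3]
tcp_rot: [-0.478, -0.519, -0.48, 0.521]
force: [0.2, 0.0, 0.5]
opening: 0.148
```

```bash
python3 m1.py
```

```text
t 20.50 a 1.6530 T -0.355 F [0.2 0.  0.5] null [ 0.0002 -0.    ] pos [677.47 -53.49  67.33] w 0.295
```

>>> apply_moves --commands '[0, 0, 0, 0.06, 0, 0, 0, 0, 0, 0.12, 0, 0]'

```text
time_s: 20.7
tool_pos: [677.5, -53.4, 67.3]
tcp_rot: [-0.462, -0.534, -0.464, 0.535]
force: [0.4, 0.8, -0.6]
opening: 0.149
```

```bash
python3 m1.py; python3 m1.py
```

```text
t 20.70 a 1.7148 T -0.419 F [ 0.4  0.8 -0.6] null [ 0.0003 -0.0009] pos [677.51 -53.44  67.33] w 0.295
t 20.70 a 1.7148 T -0.419 F [ 0.4  0.8 -0.6] null [ 0.0003 -0.0009] pos [677.51 -53.44  67.33] w 0.295
```

>>> apply_moves --commands '[0, 0, 0, 0.05, 0, 0, 0, 0, 0, 0.1, 0, 0]'

```text
time_s: 20.9
tool_pos: [677.5, -53.4, 67.3]
tcp_rot: [-0.448, -0.546, -0.45, 0.547]
force: [0.4, 0.5, -0.4]
opening: 0.149
```

```bash
python3 m1.py; for i in 1 2 3 4 5; do python3 -c "
from h import *
viewer.read_camera('top')"; python3 m1.py; done
```

```text
t 20.90 a 1.7666 T -0.436 F [ 0.4  0.5 -0.4] null [ 0.0003 -0.0005] pos [677.53 -53.39  67.34] w 0.248
t 20.95 a 1.7677 T -0.383 F [ 0.7  1.3 -0.3] null [ 0.0004 -0.0014] pos [677.51 -53.4   67.33] w -0.051
t 21.00 a 1.7657 T -0.293 F [ 0.5  1.3 -0.5] null [ 0.0003 -0.0014] pos [677.48 -53.38  67.31] w -0.026
t 21.05 a 1.7651 T -0.226 F [ 1.1  1.6 -0.4] null [ 0.0008 -0.0018] pos [677.5  -53.42  67.33] w -0.008
t 21.10 a 1.7649 T -0.236 F [ 1.4  1.  -0.7] null [ 0.0012 -0.0013] pos [677.53 -53.41  67.35] w -0.001
t 21.15 a 1.7649 T -0.221 F [ 0.1  0.5 -0.4] null [ 0.     -0.0005] pos [677.51 -53.4   67.32] w -0.000
```

>>> apply_moves --commands '[0, 0, 0, 0, 0, 0, 0, 0, 0, 0, 0, 0, 0, 0, 0, 0, 0, 0, 0, 0, 0, 0, 0, 0, 0, 0, 0, 0, 0, 0, 0, 0, 0, 0, 0, 0, 0, 0, 0, 0, 0, 0, 0, 0, 0, 0, 0, 0]' --fingers 1

```text
time_s: 21.95
tool_pos: [677.5, -53.4, 67.3]
tcp_rot: [-0.448, -0.545, -0.45, 0.547]
force: [0.8, 0.1, -0.0]
opening: 1.003
```

```bash
python3 m1.py; python3 -c "
from h import *
st()"
```

```text
t 21.95 a 1.7649 T -0.003 F [ 0.8  0.1 -0. ] null [ 0.0008 -0.0003] pos [677.52 -53.4   67.32] w 0.001
t 21.95 pos [677.5 -53.4  67.3] jaw -1.7649 down [-0.003  0.001 -1.   ] F [ 0.8  0.1 -0. ] T [0.001 0.048 0.003] op 1.003 j [-0.25  0.58  1.43 -0.    1.14  1.51]
```

>>> apply_moves --commands '[-0.2, 0, 0, 0, 0, 0, -0.4, 0, 0, 0, 0, 0, -0.6, 0, 0, 0, 0, 0, -0.6, 0.3, 0.3, 0, 0, 0, -0.6, 0.6, -0.6, 0, 0, 0, -0.6, 0.6, -0.9, 0, 0, 0, -0.6, 0.6, -0.9, 0, 0, 0, -0.6, 0.6, -0.9, 0, 0, 0]'

```text
time_s: 22.75
tool_pos: [814.9, 73.6, 187.0]
tcp_rot: [-0.448, -0.546, -0.45, 0.547]
force: [0.7, -0.2, 0.8]
opening: 1.002
```

```bash
python3 look.py 10 '(630,-53,40)'; python3 - <<'E'
from h import *
a=[]
for n in('top','scene'):
    im=cv2.imread(f'pics/{n}10.png'); u,v=proj(n,(660,-54,50))[0].astype(int); a.append(cv2.resize(im[v-18:v+18,u-18:u+18],(400,400),interpolation=cv2.INTER_CUBIC)); print(u-18,v-18)
    m=getmask(n,'guide_block',proj(n,(604,-53,31))[0])
    if m is not None: print(n,fit({n:m},lambda x:[box(x[0],x[1],x[2],84,56,18,44)],[604,-53,0],[4,4,.1]))
cv2.imwrite('pics/k10.png',np.hstack(a))
E
```

```text
t 22.75 pos [814.9  73.6 187. ] jaw -1.766 down [-0.003  0.001 -1.   ] F [ 0.7 -0.2  0.8] T [-0.042 -0.049  0.005] op 1.002 j [-0.05  0.77  0.88  0.    1.5   1.71]
270 126
top (array([ 6.02490501e+02, -5.31107637e+01,  1.25131179e-02]), np.float64(0.09883333333333333))
271 237
```

View pics/c10.png

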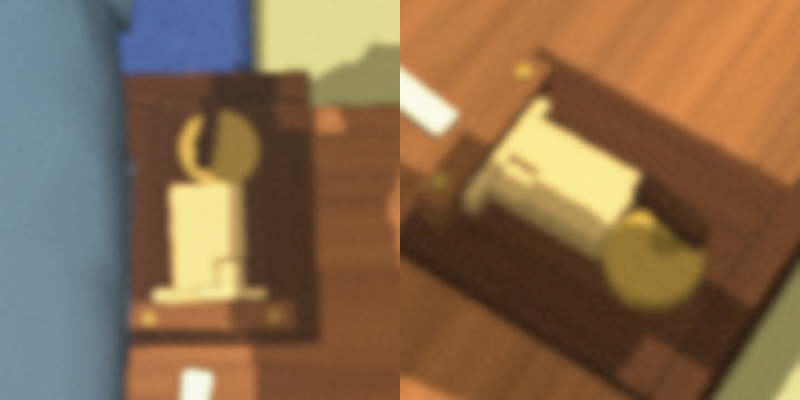

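View pics/k10.png

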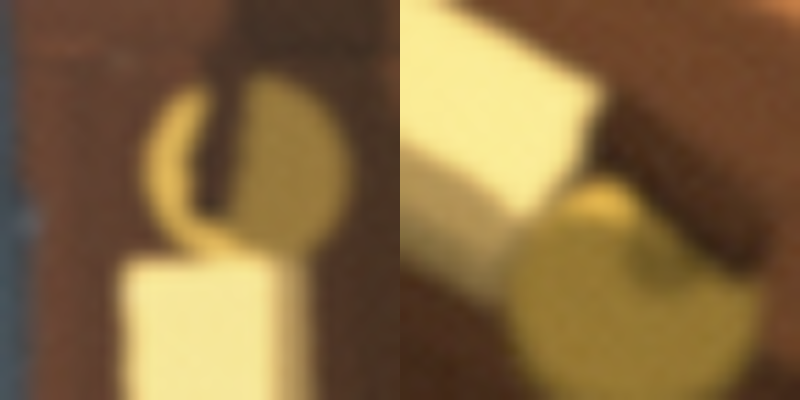

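```bash
python3 - <<'E'
from h import *
st(); print(order.close_job()); print(sensors.sense()['time_s'])
E
```

```text
t 22.95 pos [813.9  74.3 185.6] jaw -1.7623 down [-0.005  0.    -1.   ] F [-0.4 -1.4 -0.1] T [-0.021 -0.028 -0.005] op 0.999 j [-0.05  0.77  0.88  0.    1.5   1.71]
the job is handed in; nothing more can be done
None
the job is handed in; nothing more can be done
```

I put the guide block on the bench hook, clamped it with the knob at about 13 N, and handed the job in at about 23 s. That force is an estimate, as I had no direct reading of it, and no verdict was reported.

- **Block:** I took the right-hand one of the two look-alikes and laid it notch up, lengthwise, between the cleat and the knob. I pressed it briefly against the pad to find the pad's face, then let go with no force reading. The last top picture shows it square within about 0.013 rad, near the hook's middle line and against the pad. The scene camera gave no mask of the block in that last check.
- **Knob:** I turned it clockwise to 1.765 rad. The torque held flat at about 0.22 N m and began to rise at about 1.51–1.54 rad, which I took as the lobe meeting the seated block. The pad is then pressed in by about 3 mm, which means roughly 12–15 N. The torque at the end of turning (about 0.44 N m) fits that, giving 11–17 N.
- **After letting go:** The picture shows the lobe on the block and the knob's grip bar at about 1.78 rad, so the knob stayed put as far as the picture can tell. The arm was clear of everything with near-zero forces, and I saw no bystander moved, though I did not measure them again.
- **Disagreements:** The two cameras differed by 2–5 mm on some positions. The top camera also put the pivot about 2–3 mm farther out in x than the arm found when gripping the knob. I relied on what the arm felt.

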